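# Close up the breaker row and lock it on the rail

## Robot

A 6-joint arm with a two-finger parallel gripper is mounted at the origin on a cart in front of the work surface, level with it; the furniture and walls round the work are solid. World frame = base frame: x ahead of the robot, y to its left, z up, the work surface at z = 0. Lengths are in m, angles in rad, forces in N, time in s.
With the tool pointing down it reaches from about 0.275 to 0.825 m from the base axis. Payload 5.2 kg.
Tool frame: the origin (TCP) lies at the very end of the fingers, on their centre line; the grasp point (between the pads) lies behind it (ctrl.hold_point_z is the z of the grasp point in the tool frame, in m); z points along the fingers, y is the line along which they close (so a half turn about z gives the same grasp; the last joint's range is limited). The gripper opens to 93 mm and grips with 3 to 60 N. Pads are 15 mm wide; open, the fingers measure 128 mm over their backs; the gripper's body (75 mm by 188 mm) begins 65 mm behind the grasp point.
Start: joints at [1.048, 0.259, 1.535, -0, 1.348, -0.203], TCP at [0.173, 0.522, 0.219] pointing down, gripper open.
Joint ranges: [-3.14, 3.14], [-0.91, 2.08], [0.19, 2.58], [-1.22, 4.36], [0.22, 2.71], [-3.12, 3.12]. Speed limits (rad/s): [2.57, 2.57, 3.14, 3.14, 3.14, 3.14].

## Interface

Orientations are given as [roll, pitch, yaw] about the fixed x, y, z axes, in that order (R = Rz(yaw) Ry(pitch) Rx(roll)).
In Python, from bench import ctrl gives the robot as it stands.
- The arm moves only by the tool send_rows, never from a script. Its argument "series" is a list of rows, each a list of 7 numbers: the turn, a rotation vector about the tool's x, y, z in degrees, then the shift along the tool's x, y, z in cm, then the finger opening in cm, from 0 to 9.3. In form: [[wx, wy, wz, dx, dy, dz, jaw], ...]. A call has exactly 8 rows; each row shifts and turns the commanded pose from where the row before left it, along the tool's axes as they then stand; what a row does not reach is not made up. A row lasts 1/10 s, in which the tool goes at most 50 mm and 8.59 degrees, less where a joint would pass 70% of its speed; a pose out of reach is approached as far as the arm can. A call with a gripper value outside its range is refused whole. The fingers move at their own pace and stop on an object; "newtons" is the grip in N (left out, the last holds). Time passes only in rows, so rows that do not move let the fingers close, or fill a call up. It gives the time, the measured TCP pose, the force, the opening and the grip force at its end, in the units of the state.
- ctrl.observe(): the state, without advancing time (a new reading comes with each control period).
- ctrl.snapshot(name): name is "scene" or "side" or "wrist"; returns a dict with "img" (400x640x3 uint8, red, green, blue), "z_map" (400x640 float32, m along the optical axis (not along the pixel's ray), 0 where there is no reading), "fx", "fy", "cx", "cy" (pixels), "extrinsics" (4x4, takes a point from world to camera coordinates). Camera axes: x right, y down, z forward; pixel columns grow to the right and rows downward; lengths in m; the calibration is good to about 2 mm. The wrist camera is an equidistant fisheye: a pixel r from the principal point sees the ray r / f radians off the axis. A picture is of the moment at which its call begins.
- ctrl.finish_job(): hands the job in; it is judged then, once.
The state is a dict: "t": time; "qpos": joint angles; "joint_velocities": joint speeds; "joint_torque": joint torques, N m; "position": TCP position; "tcp_rot": TCP orientation; "ft_force": force on the tool from outside, world axes, zero at the start; "wrist_torque": the same for the moment, N m; "width": opening from 0.0 (shut) to 1.0 (fully open); "grasp_force": force on a finger pad.
Only numpy, scipy, OpenCV 4.12 (cv2) and the standard library are available. Lean on these libraries where they do the work, as an engineer would, in place of code of your own. Each camera call takes 0.05 s, during which the arm holds its last target. There are 200 camera calls.

## Task

Three circuit breakers hang loosely on the rail of the mounting plate, their foot clips pulled out: with the fingertips, push them along the rail until they stand side by side without gaps, tight against the grey end bracket, and only then press each breaker's foot clip fully in, so that the finished row is clipped to the rail. Only push: take no breaker or clip between the fingers, and leave the contactor, the loose terminal block and the screwdriver where they lie.

Things in the scene. Friction and masses are not known exactly. Their poses are not given: they have to be found in the camera images.
- plate: Metal mounting plate 225 (x) x 360 (y) x 3 mm, bolted to the bench. Origin on the bench under the rail's middle; x points away from the robot, across the rail; y runs along the rail, towards the end bracket; z up. The rail (35 mm wide, 320 mm long, centred on the origin) has its top 18 mm above the bench. A slotted grey wiring duct, 43 mm high, runs along the far side from x = 75 to 105 mm; in front of the breakers the plate is bare (front edge at x = -100 mm)
- stop_face (a point): Middle of the face of the end bracket that the row must butt against, 30 mm above the bench, on the rail's centre line. The bracket is a grey block clamped at the +y end of the rail, 60 mm across, 10 mm thick, 46 mm high, fixed
- breaker_wide_centre (a point): Centre of the wide (two-pole, 36 mm) white breaker's housing, 48 mm above the bench, on the rail's centre line. The breaker is next to the end bracket. All breakers: 90 mm across the rail (x +-45 mm), the housing from 18 to about 82 mm above the bench over the middle 50 mm, 64 mm high beyond that, toggle up to 91 mm; flat sides. They can only slide along the rail; each drags with about 2.5 N. Axes as the plate's
- breaker_mid_centre (a point): The same for the middle breaker, narrow (18 mm along the rail)
- breaker_end_centre (a point): The same for the last breaker, the one farthest from the end bracket, narrow (18 mm along the rail). Pushed towards the bracket it shoves the others before it
- breaker_wide (a joint): How far (m) the wide breaker stands from its place in the closed row: 0 = against the end bracket, grows away from it (-y of the plate)
- breaker_mid (a joint): The same for the middle breaker: 0 = its place in the closed row (bracket, wide, middle, last, all touching)
- breaker_end (a joint): The same for the last breaker
- clip_wide_tab (a point): Middle of the front (-x) face of the upturned thumb tab of the wide breaker's black foot clip, centred on that breaker, 18 mm above the bench. The tab is 16 mm wide, 3.6 mm thick and stands from 9 to 25 mm above the bench, in front of the breaker's foot: 60 mm from the rail's centre line when pulled out, 53 mm when fully in
- clip_wide (a joint): Travel of that clip: 0 = pulled out, 0.007 m = fully in (pushed in +x of the plate, across the rail). It needs about 4 N and stays where it is left
- clip_mid_tab (a point): Middle of the front (-x) face of the upturned thumb tab of the middle breaker's black foot clip, centred on that breaker, 18 mm above the bench. The tab is 12 mm wide, 3.6 mm thick and stands from 9 to 25 mm above the bench, in front of the breaker's foot: 60 mm from the rail's centre line when pulled out, 53 mm when fully in
- clip_mid (a joint): Travel of that clip: 0 = pulled out, 0.007 m = fully in (pushed in +x of the plate, across the rail). It needs about 4 N and stays where it is left
- clip_end_tab (a point): Middle of the front (-x) face of the upturned thumb tab of the last breaker's black foot clip, centred on that breaker, 18 mm above the bench. The tab is 12 mm wide, 3.6 mm thick and stands from 9 to 25 mm above the bench, in front of the breaker's foot: 60 mm from the rail's centre line when pulled out, 53 mm when fully in
- clip_end (a joint): Travel of that clip: 0 = pulled out, 0.007 m = fully in (pushed in +x of the plate, across the rail). It needs about 4 N and stays where it is left
- contactor: Grey contactor, 73 x 45 x 78 mm, standing loose on the bench beyond the free end of the plate; origin at the centre of its underside
- terminal: Light grey terminal block, 52 x 36 x 9 mm, lying loose on the front corner of the plate at the free end; origin at the centre of its underside
- screwdriver: Orange-handled screwdriver, 173 mm long, 26 mm thick, lying on the bench in front of the plate; origin under its middle

How it is judged:
By the outcome, as a careful person would: the job done as asked, in the order asked, and still so for the second after the job is handed in, with the robot touching nothing.
It also fails if it takes over 54 s, if anything falls off the work surface, if the arm or the gripper's body presses on something with over 40 N, if the wrist force passes 120 N, or if a joint passes its speed limit or range.

## Working session

There is one attempt and no reset: what is moved stays moved. The work goes in short steps, Python scripts to look and compute and a tool call to move; the robot and the scene stay as the last step left them, time stands still between calls to the robot, and variables do not carry over. Pictures are saved under pics/ and viewed, at most 10 in all, crops included, and the job is handed in when it is done.

Besides the shell and the picture viewer there is one more tool, called after "Emit:" by a JSON object that holds its "op" and its "data". send_rows: Moves the arm, as the interface text tells. Its arguments: {"type":"object","properties":{"series":{"type":"array"},"newtons":{"type":"number"}},"required":["series"]}

```bash
ls; mkdir -p pics; python3 - <<'E'
from bench import ctrl
import cv2, numpy as np
o=ctrl.observe(); print({k:np.round(v,3).tolist() for k,v in o.items()}, ctrl.hold_point_z)
for n in ["scene","side"]:
    s=ctrl.snapshot(n); cv2.imwrite(f"pics/{n}0.png",s["img"][...,::-1]); np.savez(f"{n}0.npz",**s)
    print(n,s["fx"],s["cx"],s["cy"],np.round(s["extrinsics"],3).tolist())
E
```

```text
pics
{'t': 0.0, 'qpos': [1.048, 0.259, 1.536, -0.0, 1.348, -0.203], 'joint_velocities': [0.0, 0.0, -0.001, -0.001, 0.002, -0.0], 'joint_torque': [0.002, -43.73, -28.401, 0.072, 0.041, -0.0], 'position': [0.173, 0.522, 0.218], 'tcp_rot': [-3.14, -0.0, 2.822], 'ft_force': [0.486, 0.994, -0.026], 'wrist_torque': [0.012, -0.0, 0.012], 'grasp_force': 0.0, 'width': 0.998} -0.0188
scene 427.89533796141524 320.8431477077357 193.1801783932116 [[0.548, -0.837, 0.004, -0.298], [-0.626, -0.412, -0.662, 0.352], [0.556, 0.361, -0.749, 0.735], [0.0, 0.0, 0.0, 1.0]]
side 385.83634980271097 320.08324268954243 198.18491068225313 [[0.333, 0.943, 0.011, -0.129], [0.574, -0.194, -0.795, -0.246], [-0.748, 0.271, -0.606, 1.267], [0.0, 0.0, 0.0, 1.0]]
```

View pics/scene0.png

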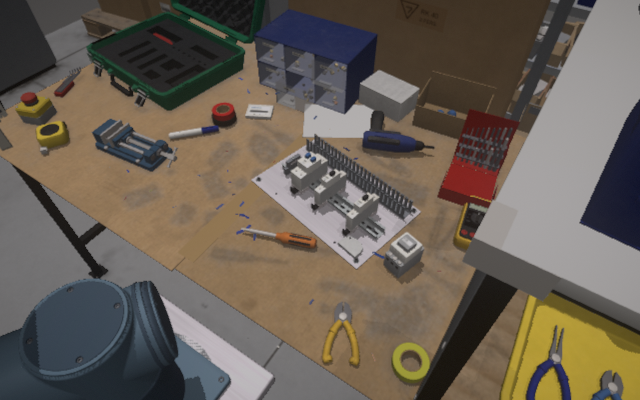

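View pics/side0.png

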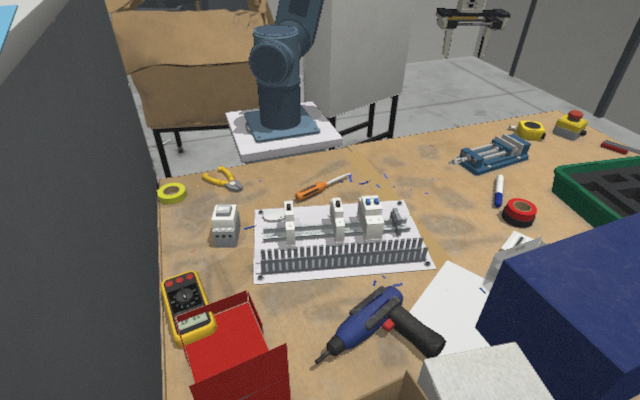

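The scene picture shows the plate with corners at about (252,180), (357,265), (420,210) and (310,137). The bracket is at (292,160), and the breakers are at about (307,170), (327,187) and (362,212). The contactor is at (403,252), the terminal at (348,248) and the screwdriver at (280,238).

```bash
cat > h.py <<'E'
import numpy as np, cv2
def cloud(s):
    z=s["z_map"]; v,u=np.mgrid[:z.shape[0],:z.shape[1]]
    c=np.stack([(u-s["cx"])/s["fx"]*z,(v-s["cy"])/s["fy"]*z,z],-1)
    E=np.array(s["extrinsics"]); p=(c-E[:3,3])@E[:3,:3]
    p[z<=0]=np.nan; return p
E
python3 - <<'E'
from h import *
s=dict(np.load("scene0.npz"));t=dict(np.load("side0.npz"))
P=cloud(s)
for n,(u,v) in dict(pl1=(256,181),pl2=(357,261),pl3=(416,210),br=(292,158),w=(306,165),m=(326,183),e=(360,208),cont=(403,242),term=(348,248)).items(): print(n,np.round(P[v,u],3))
# top-down views of both clouds, 1 mm px, coloured, zoomed
for nm,ss in (("scene",s),("side",t)):
    p=cloud(ss).reshape(-1,3); col=ss["img"].reshape(-1,3)
    b=P[210:211,340][0]
    k=np.isfinite(p).all(1)&(abs(p[:,0]-0.5)<.4)&(abs(p[:,1])<.5)&(p[:,2]<.2)
    q=p[k]; 
    print(nm,"bench z",np.median(q[abs(q[:,2])<.015][:,2]))
c=cv2.resize(s["img"][125:275,240:440],(800,600),interpolation=cv2.INTER_CUBIC); cv2.imwrite("pics/c1.png",c[...,::-1])
E
```

```text
pl1 [0.497 0.163 0.005]
pl2 [ 0.433 -0.164  0.006]
pl3 [ 0.635 -0.209  0.002]
br [0.578 0.108 0.049]
w [0.552 0.047 0.08 ]
m [ 0.528 -0.023  0.081]
e [ 0.508 -0.123  0.079]
cont [ 0.482 -0.238  0.076]
term [ 0.449 -0.133  0.01 ]
scene bench z 0.00039138239166530155
side bench z -0.0007899968911876518
```

View pics/c1.png

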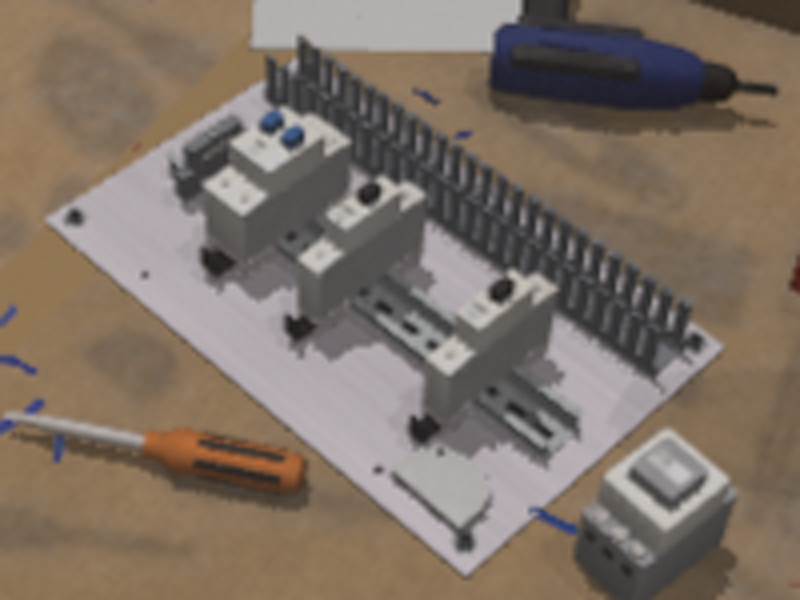

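The crop shows the bracket at the upper left, then the wide breaker and the two narrow ones. The black tabs are at about (215,262), (298,327) and (424,428). Next I fit the plate frame and the breaker positions.

```bash
cat >> h.py <<'E'
def toplate(p,o,a):
    c,s=np.cos(a),np.sin(a); d=p[...,:2]-o
    return np.concatenate([np.stack([d[...,0]*c+d[...,1]*s,-d[...,0]*s+d[...,1]*c],-1),p[...,2:]],-1)
def runs(y,w=.002,mn=4):
    h,e=np.histogram(y,np.arange(-.2,.2,w)); k=h>=mn; out=[]
    d=np.diff(np.r_[0,k.astype(int),0])
    for a,b in zip(np.where(d==1)[0],np.where(d==-1)[0]): 
        yy=y[(y>=e[a]-w)&(y<=e[b]+w)]; out.append((np.round(np.percentile(yy,[1,99]),4).tolist(),len(yy)))
    return out
E
python3 - <<'E'
from h import *
for n in ("scene","side"):
    s=dict(np.load(n+"0.npz")); P=cloud(s).reshape(-1,3); hsv=cv2.cvtColor(s["img"],cv2.COLOR_RGB2HSV).reshape(-1,3)
    a=-.2;o=np.array([.54,-.0])
    for it in range(2):
        Q=toplate(P,o,a)
        k=(abs(Q[:,0]-.01)<.14)&(abs(Q[:,1])<.22)&(abs(Q[:,2]-.003)<.008)&(hsv[:,1]<28)&(hsv[:,2]>120)
        m=k.reshape(400,640).astype(np.uint8); m=cv2.morphologyEx(m,cv2.MORPH_OPEN,np.ones((3,3)))
        nn,l,st,_=cv2.connectedComponentsWithStats(m); kk=(l==1+st[1:,4].argmax()).ravel()
        r=cv2.minAreaRect(P[kk][:,:2].astype(np.float32)); print(n,r)
        ang=np.deg2rad(r[2]); ang=(ang+np.pi/4)%(np.pi/2)-np.pi/4
        a=ang; o=np.array(r[0])-.0125*np.array([np.cos(a),np.sin(a)])
    print(n,"origin",o,"yaw",a, "z",np.median(P[kk][:,2]))
    Q=toplate(P,o,a); k=(abs(Q[:,0])<.05)&(abs(Q[:,1])<.17)
    print("tops y",runs(Q[k&(Q[:,2]>.073)&(Q[:,2]<.085)][:,1]))
    print("body y",runs(Q[k&(Q[:,2]>.055)&(Q[:,2]<.085)][:,1]))
    t=Q[k&(Q[:,2]>.055)]; print("x ext",np.percentile(t[:,0],[1,99]))
    t=Q[k&(Q[:,2]>.04)&(Q[:,2]<.05)&(abs(Q[:,0])<.03)]; print("bracket",runs(t[:,1]))
    d=Q[(Q[:,0]>-.075)&(Q[:,0]<-.048)&(Q[:,2]>.008)&(Q[:,2]<.03)&(hsv[:,2]<70)&(abs(Q[:,1])<.17)]
    print("tabs",runs(d[:,1],mn=2),np.percentile(d[:,0],[2,50]) if len(d) else 0)
E
```

```text
scene ((0.5645819902420044, -0.02004331350326538), (0.3608144521713257, 0.2254631370306015), 77.63387298583984)
scene ((0.5645819902420044, -0.02004331350326538), (0.3608144521713257, 0.2254631370306015), 77.63387298583984)
scene origin [ 0.552372   -0.01736634] yaw -0.2158296321169102 z 0.0030829392144619172
tops y [([-0.1122, -0.0937], 146), ([-0.0111, 0.0077], 135), ([0.0515, 0.0862], 209)]
body y [([-0.1122, -0.0939], 364), ([-0.0113, 0.0073], 347), ([0.0514, 0.0873], 509)]
x ext [-0.04458221  0.0441003 ]
bracket [([-0.1127, -0.1095], 47), ([-0.0118, -0.0086], 52), ([0.0509, 0.0545], 55), ([0.1237, 0.1346], 66)]
tabs [([-0.108, -0.099], 21), ([-0.0076, 0.0008], 18), ([0.0612, 0.0726], 23)] [-0.05928014 -0.05669021]
side ((0.5679762363433838, -0.02330455183982849), (0.36017099022865295, 0.2272556722164154), 77.1910400390625)
side ((0.5679762363433838, -0.02330455183982849), (0.36017099022865295, 0.2272556722164154), 77.1910400390625)
side origin [ 0.5557873  -0.02053329] yaw -0.2235585250744836 z 0.0019356524615006929
tops y [([-0.1105, -0.0932], 123), ([-0.0096, 0.008], 127), ([0.0533, 0.0883], 242)]
body y [([-0.1106, -0.0931], 252), ([-0.0097, 0.0078], 282), ([0.0532, 0.0882], 534)]
x ext [-0.03507007  0.04489006]
bracket [([-0.0098, -0.0093], 20), ([0.0529, 0.0542], 27), ([0.1259, 0.1349], 68)]
tabs [] 0
```

Emit:
{"op": "send_rows", "data": {"newtons": 30, "series": [[0,0,-5.8,0,0,0,0],[0,0,0,-2.1,-2.5,0.3,0],[0,0,0,-2.1,-2.5,0.3,0],[0,0,0,-2.1,-2.5,0.3,0],[0,0,0,-2.1,-2.5,0.3,0],[0,0,0,-2.1,-2.5,0.3,0],[0,0,0,-2.1,-2.5,0.3,0],[0,0,0,-2.1,-2.5,0.3,0]]}}

```text
t: 0.9
position: [0.2786, 0.3181, 0.1973]
tcp_rot: [-3.141, -0.0, 2.923]
ft_force: [0.8, 0.4, -0.3]
width: 0.36
grasp_force: 0.0
```

Emit:
{"op": "send_rows", "data": {"series": [[0,0,0,-2.1,-2.5,0.3,0],[0,0,0,-2.1,-2.5,0.3,0],[0,0,0,-2.1,-2.5,0.3,0],[0,0,0,-2.1,-2.5,0.3,0],[0,0,0,-2.1,-2.5,0.3,0],[0,0,0,-2.1,-2.5,0.3,0],[0,0,0,-2.1,-2.5,0.3,0],[0,0,0,-2.1,-2.5,0.3,0]]}}

```text
t: 1.7
position: [0.3992, 0.0865, 0.1734]
tcp_rot: [3.142, -0.0, 2.923]
ft_force: [-0.4, 0.6, -0.5]
width: 0.006
grasp_force: 0.0
```

Emit:
{"op": "send_rows", "data": {"series": [[0,0,0,-2.1,-2.5,0.3,0],[0,0,0,-2.1,-2.5,0.3,0],[0,0,0,-2.1,-2.5,0.3,0],[0,0,0,-2.1,-2.5,0.3,0],[0,0,0,-2.1,-2.5,0.3,0],[0,0,0,-2.1,-2.5,0.3,0],[0,0,0,-2.1,-2.5,0.3,0],[0,0,0,0,0,0,0]]}}

```text
t: 2.5
position: [0.506, -0.1184, 0.1518]
tcp_rot: [-3.141, 0.0, 2.92]
ft_force: [0.1, 0.4, -0.1]
width: 0.003
grasp_force: 0.0
```

Emit:
{"op": "send_rows", "data": {"series": [[0,0,0,-1.2,-1.4,0,0],[0,0,0,-1.2,-1.4,0,0],[0,0,0,0,0,2,0],[0,0,0,0,0,2,0],[0,0,0,0,0,2,0],[0,0,0,0,0,2,0],[0,0,0,0,0,1,0],[0,0,0,0,0,0,0]]}}

```text
t: 3.3
position: [0.521, -0.1469, 0.0614]
tcp_rot: [3.141, -0.003, 2.924]
ft_force: [-0.3, -0.6, -0.0]
width: 0.004
grasp_force: 0.0
```

```bash
python3 - <<'E'
from h import *
from bench import ctrl
s=ctrl.snapshot("scene");w=ctrl.snapshot("side")
a=cv2.resize(s["img"][90:270,260:440],(400,400),interpolation=cv2.INTER_CUBIC)
b=cv2.resize(w["img"][150:290,225:365],(400,400),interpolation=cv2.INTER_CUBIC)
cv2.imwrite("pics/c2.png",np.hstack([a,b])[...,::-1])
E
```

```text
(no output)
```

View pics/c2.png

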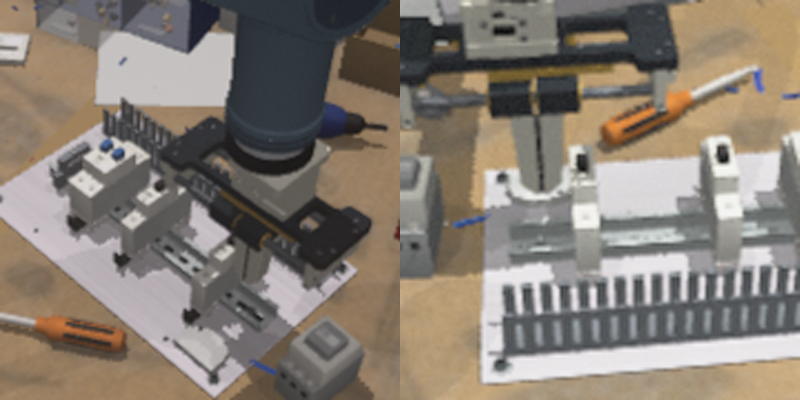

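The closed fingers stand just on the free side of the last breaker, well clear of the contactor and the terminal. I lower them and push.

Emit:
{"op": "send_rows", "data": {"series": [[0,0,0,0,0,0.8,0],[0,0,0,0,0,0.8,0],[0,0,0,0,1,0,0],[0,0,0,0,1,0,0],[0,0,0,0,1,0,0],[0,0,0,0,1,0,0],[0,0,0,0,1,0,0],[0,0,0,0,1,0,0]]}}

```text
t: 4.2
position: [0.5351, -0.0879, 0.0467]
tcp_rot: [-3.141, -0.0, 2.924]
ft_force: [-0.5, -2.7, -2.5]
width: 0.01
grasp_force: 1.4
```

Emit:
{"op": "send_rows", "data": {"series": [[0,0,0,0,1,0,0],[0,0,0,0,1,0,0],[0,0,0,0,1,0,0],[0,0,0,0,1,0,0],[0,0,0,0,1,0,0],[0,0,0,0,1,0,0],[0,0,0,0,1,0,0],[0,0,0,0,0,0,0]]}}

```text
t: 5.0
position: [0.5505, -0.0193, 0.0468]
tcp_rot: [3.141, 0.0, 2.924]
ft_force: [-0.9, -0.9, 0.6]
width: 0.006
grasp_force: 0.0
```

Emit:
{"op": "send_rows", "data": {"series": [[0,0,0,0,0.5,0,0],[0,0,0,0,0.5,0,0],[0,0,0,0,0.5,0,0],[0,0,0,0,0.5,0,0],[0,0,0,0,0.5,0,0],[0,0,0,0,0.4,0,0],[0,0,0,0,0.2,0,0],[0,0,0,0,0,0,0]]}}

```text
t: 5.8
position: [0.5568, 0.0089, 0.0468]
tcp_rot: [-3.14, 0.0, 2.923]
ft_force: [-1.8, -6.0, -0.4]
width: 0.007
grasp_force: 2.9
```

Emit:
{"op": "send_rows", "data": {"series": [[0,0,0,0,0.1,0,0],[0,0,0,0,0.1,0,0],[0,0,0,0,0.1,0,0],[0,0,0,0,0.1,0,0],[0,0,0,0,0.1,0,0],[0,0,0,0,0,0,0],[0,0,0,0,0,0,0],[0,0,0,0,0,0,0]]}}

```text
t: 6.6
position: [0.5579, 0.0134, 0.0468]
tcp_rot: [-3.14, 0.0, 2.923]
ft_force: [-0.3, -6.3, 0.1]
width: 0.011
grasp_force: 3.4
```

Emit:
{"op": "send_rows", "data": {"series": [[0,0,0,0,0.1,0,0],[0,0,0,0,0.1,0,0],[0,0,0,0,0.1,0,0],[0,0,0,0,0,0,0],[0,0,0,0,0,0,0],[0,0,0,0,0,0,0],[0,0,0,0,0,0,0],[0,0,0,0,0,0,0]]}}

```text
t: 7.4
position: [0.5585, 0.0163, 0.0468]
tcp_rot: [-3.14, 0.0, 2.923]
ft_force: [-1.5, -5.3, 0.3]
width: 0.003
grasp_force: 3.4
```

Emit:
{"op": "send_rows", "data": {"series": [[0,0,0,0,0.1,0,0],[0,0,0,0,0.1,0,0],[0,0,0,0,0,0,0],[0,0,0,0,0,0,0],[0,0,0,0,0,0,0],[0,0,0,0,0,0,0],[0,0,0,0,0,0,0],[0,0,0,0,0,0,0]]}}

```text
t: 8.2
position: [0.5589, 0.0181, 0.0468]
tcp_rot: [-3.14, -0.0, 2.923]
ft_force: [-2.0, -7.5, -0.3]
width: 0.005
grasp_force: 3.7
```

```bash
python3 - <<'E'
from h import *
from bench import ctrl
for n,o,a in (("scene",[.5524,-.0174],-.2158),("side",[.5558,-.0205],-.2236)):
    s=ctrl.snapshot(n);P=cloud(s).reshape(-1,3); hsv=cv2.cvtColor(s["img"],cv2.COLOR_RGB2HSV).reshape(-1,3)
    Q=toplate(P,np.array(o),a); 
    for lo,hi in ((.053,.068),(.073,.085)):
        k=(Q[:,0]<-.025)&(Q[:,0]>-.05) if lo<.07 else abs(Q[:,0])<.025
        print(n,lo,runs(Q[k&(Q[:,2]>lo)&(Q[:,2]<hi)&(Q[:,1]>0)][:,1],.001,3))
    c=s["img"][110:230,250:410] if n=="scene" else s["img"][170:290,290:450]
    cv2.imwrite(f"pics/{n}3.png",cv2.resize(c,(800,600),interpolation=cv2.INTER_CUBIC)[...,::-1])
E
```

```text
scene 0.053 [([0.052, 0.0586], 34), ([0.0585, 0.0637], 21), ([0.0635, 0.0661], 11), ([0.0664, 0.0743], 27), ([0.0745, 0.0768], 7), ([0.0767, 0.0793], 13), ([0.0791, 0.0858], 21), ([0.0855, 0.0875], 7), ([0.0874, 0.0908], 12), ([0.0902, 0.0927], 10), ([0.0924, 0.098], 21), ([0.0981, 0.1007], 8), ([0.1022, 0.1056], 14), ([0.1051, 0.1088], 12), ([0.1092, 0.1115], 8), ([0.1124, 0.1156], 12), ([0.1157, 0.1186], 13), ([0.1202, 0.124], 10)]
scene 0.073 [([0.0199, 0.0238], 19), ([0.0374, 0.0387], 5), ([0.0523, 0.0559], 20), ([0.0578, 0.0593], 7), ([0.0611, 0.0625], 10), ([0.0633, 0.0676], 15), ([0.0678, 0.0718], 16), ([0.0712, 0.0764], 21), ([0.0761, 0.0787], 8), ([0.0788, 0.0801], 7), ([0.0803, 0.0843], 18), ([0.0853, 0.0886], 9), ([0.0884, 0.0941], 26), ([0.0941, 0.1038], 36), ([0.1052, 0.1105], 23), ([0.1104, 0.1136], 11), ([0.1142, 0.1168], 9), ([0.1164, 0.1184], 8), ([0.1193, 0.1213], 9), ([0.1232, 0.1248], 7)]
side 0.053 []
side 0.073 [([0.0218, 0.0226], 9), ([0.0242, 0.0258], 4), ([0.0259, 0.0266], 5), ([0.0281, 0.0298], 6), ([0.0299, 0.0307], 5), ([0.0322, 0.0331], 4), ([0.0331, 0.0354], 6), ([0.0387, 0.0416], 10), ([0.0446, 0.0469], 6), ([0.047, 0.0477], 4), ([0.0492, 0.05], 5), ([0.0511, 0.052], 5), ([0.0541, 0.0819], 177), ([0.0825, 0.0894], 36), ([0.0902, 0.118], 196), ([0.1184, 0.1255], 33)]
```

View pics/scene3.png

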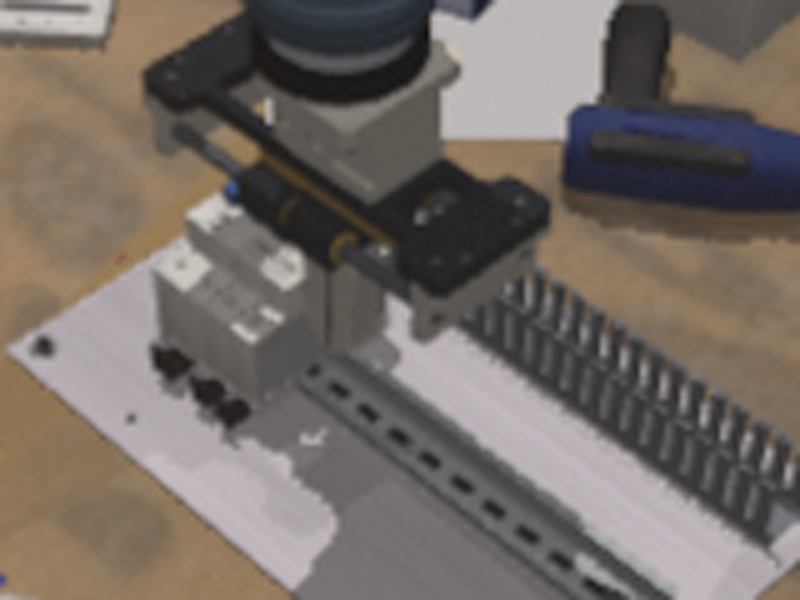

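The three breakers now stand in a row, with their tabs at about (170,358), (208,388) and (235,412). The force is still only the drag of about 7.5 N, so I push on until it rises.

Emit:
{"op": "send_rows", "data": {"series": [[0,0,0,0,0.1,0,0],[0,0,0,0,0.05,0,0],[0,0,0,0,0,0,0],[0,0,0,0,0,0,0],[0,0,0,0,0,0,0],[0,0,0,0,0,0,0],[0,0,0,0,0,0,0],[0,0,0,0,0,0,0]]}}

```text
t: 9.1
position: [0.559, 0.0183, 0.0469]
tcp_rot: [-3.138, -0.0, 2.923]
ft_force: [-2.7, -11.4, 1.9]
width: 0.003
grasp_force: 6.3
```

Emit:
{"op": "send_rows", "data": {"series": [[0,0,0,0,0.1,0,0],[0,0,0,0,0.1,0,0],[0,0,0,0,0,0,0],[0,0,0,0,0,0,0],[0,0,0,0,0,0,0],[0,0,0,0,0,0,0],[0,0,0,0,0,0,0],[0,0,0,0,0,0,0]]}}

```text
t: 9.9
position: [0.559, 0.0186, 0.0469]
tcp_rot: [-3.135, -0.001, 2.923]
ft_force: [-4.8, -18.1, 2.7]
width: 0.008
grasp_force: 9.7
```

The force rose to 18 N with no further travel, so the row is butted against the bracket. I back off, lift and move to the front.

Emit:
{"op": "send_rows", "data": {"series": [[0,0,0,0,-1,0,0],[0,0,0,0,-1,0,0],[0,0,0,0,0,-2,0],[0,0,0,0,0,-2,0],[0,0,0,0,0,-2,0],[0,0,0,2.5,0,0,0],[0,0,0,2.5,0,0,0],[0,0,0,2.5,0,0,0]]}}

```text
t: 10.7
position: [0.4817, 0.0201, 0.1069]
tcp_rot: [3.141, 0.001, 2.923]
ft_force: [1.4, -0.8, 0.3]
width: 0.007
grasp_force: 0.0
```

Emit:
{"op": "send_rows", "data": {"series": [[0,0,0,0,2.5,0,0],[0,0,0,0,2.5,0,0],[0,-7.5,0,0,0,0,0],[0,-7.5,0,0,0,0,0],[0,0,0,0,0,0,0],[0,0,0,0,0,0,0],[0,0,0,0,0,0,0],[0,0,0,0,0,0,0]]}}

```text
t: 11.5
position: [0.4954, 0.0678, 0.1076]
tcp_rot: [3.141, 0.263, 2.922]
ft_force: [1.0, -1.1, -0.2]
width: 0.002
grasp_force: 0.0
```

```bash
python3 - <<'E'
from h import *
from bench import ctrl
s=ctrl.snapshot("scene"); P=cloud(s).reshape(-1,3);hsv=cv2.cvtColor(s["img"],cv2.COLOR_RGB2HSV).reshape(-1,3)
Q=toplate(P,np.array([.5524,-.0174]),-.2158)
k=(Q[:,0]>-.075)&(Q[:,0]<-.048)&(Q[:,2]>.008)&(Q[:,2]<.03)&(hsv[:,2]<70)&(abs(Q[:,1])<.17)
d=Q[k];print(runs(d[:,1],mn=2),np.percentile(d[:,0],[2,50]))
w=Q[(Q[:,2]>.06)&(Q[:,2]<.085)&(abs(Q[:,0])<.047)&(abs(Q[:,1])<.15)]; print(np.percentile(w[:,1],[1,99]))
p=ctrl.observe()["position"];print(p,toplate(np.array(p),np.array([.5524,-.0174]),-.2158))
cv2.imwrite("pics/s4.png",cv2.resize(s["img"][110:230,230:390],(800,600),interpolation=cv2.INTER_CUBIC)[...,::-1])
E
```

```text
[([0.0561, 0.0583], 11), ([0.0586, 0.0692], 14), ([0.0733, 0.0793], 11), ([0.0795, 0.0839], 6), ([0.0993, 0.1088], 24)] [-0.05870831 -0.05645029]
[0.05201734 0.09560492]
[0.49500774 0.06784013 0.10733079] [-0.07431345  0.07097368  0.10733079]
```

View pics/s4.png

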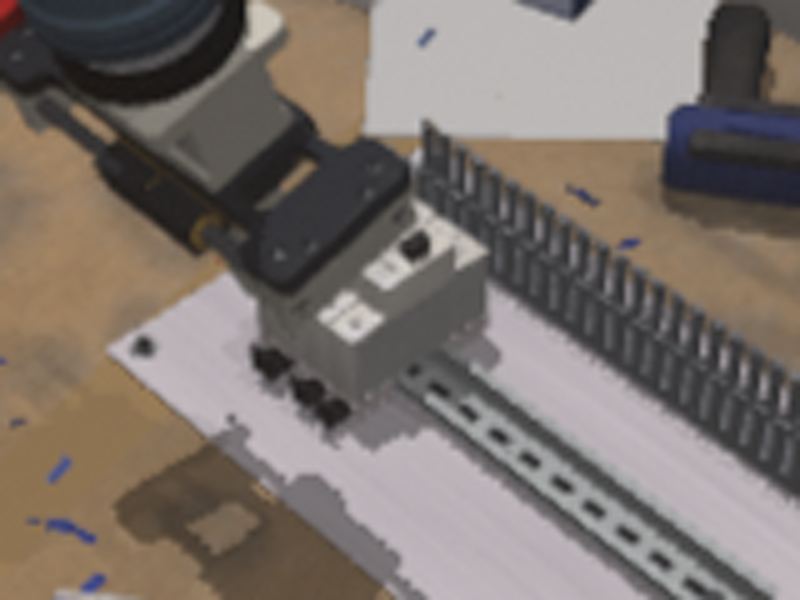

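The tabs of the closed row are at about (270,362), (308,390) and (332,412), and the tool is above and in front of them, level with the mid and end pair. I descend now.

Emit:
{"op": "send_rows", "data": {"series": [[0,0,0,0.8,0,-0.2,0],[0,0,0,0.48,0,1.78,0],[0,0,0,0.48,0,1.78,0],[0,0,0,0.48,0,1.78,0],[0,0,0,0.48,0,1.78,0],[0,0,0,0.48,0,1.78,0],[0,0,0,0,0,0,0],[0,0,0,0,0,0,0]]}}

```text
t: 12.35
position: [0.4847, 0.0702, 0.0143]
tcp_rot: [-3.141, 0.261, 2.923]
ft_force: [-0.1, 1.3, 0.3]
width: 0.003
grasp_force: 0.0
```

Emit:
{"op": "send_rows", "data": {"series": [[0,0,0,-0.48,0,0.13,0],[0,0,0,-0.48,0,0.13,0],[0,0,0,-0.2,0,0.05,0],[0,0,0,-0.2,0,0.05,0],[0,0,0,-0.2,0,0.05,0],[0,0,0,-0.2,0,0.05,0],[0,0,0,0,0,0,0],[0,0,0,0,0,0,0]]}}

```text
t: 13.15
position: [0.5026, 0.0663, 0.0144]
tcp_rot: [-3.142, 0.262, 2.923]
ft_force: [0.9, 0.5, 0.0]
width: 0.004
grasp_force: 0.0
```

Emit:
{"op": "send_rows", "data": {"series": [[0,0,0,-0.1,0,0.03,0],[0,0,0,-0.1,0,0.03,0],[0,0,0,-0.1,0,0.03,0],[0,0,0,-0.1,0,0.03,0],[0,0,0,0,0,0,0],[0,0,0,0,0,0,0],[0,0,0,0,0,0,0],[0,0,0,0,0,0,0]]}}

```text
t: 13.95
position: [0.5047, 0.0657, 0.0136]
tcp_rot: [-3.141, 0.258, 2.923]
ft_force: [-5.6, 2.1, 4.4]
width: 0.003
grasp_force: 3.1
```

Emit:
{"op": "send_rows", "data": {"series": [[0,0,0,-0.1,0,0.03,0],[0,0,0,-0.1,0,0.03,0],[0,0,0,-0.1,0,0.02,0],[0,0,0,0,0,0,0],[0,0,0,0,0,0,0],[0,0,0,0,0,0,0],[0,0,0,0,0,0,0],[0,0,0,0,0,0,0]]}}

```text
t: 14.75
position: [0.5076, 0.065, 0.0136]
tcp_rot: [-3.141, 0.258, 2.923]
ft_force: [-5.0, 1.3, 4.0]
width: 0.007
grasp_force: 3.2
```

Emit:
{"op": "send_rows", "data": {"series": [[0,0,0,-0.1,0,0.02,0],[0,0,0,-0.1,0,0.02,0],[0,0,0,-0.1,0,0.02,0],[0,0,0,0,0,0,0],[0,0,0,0,0,0,0],[0,0,0,0,0,0,0],[0,0,0,0,0,0,0],[0,0,0,0,0,0,0]]}}

```text
t: 15.55
position: [0.5093, 0.0646, 0.0134]
tcp_rot: [-3.141, 0.256, 2.923]
ft_force: [-10.1, 2.9, 6.4]
width: 0.008
grasp_force: 4.7
```

```bash
python3 - <<'E'
from h import *
from bench import ctrl
s=ctrl.snapshot("scene");w=ctrl.snapshot("wrist")
a=cv2.resize(s["img"][150:230,240:320],(400,400),interpolation=cv2.INTER_CUBIC)
b=cv2.resize(w["img"],(400,250))
cv2.imwrite("pics/c5.png",np.hstack([a,np.vstack([b,0*b])[:400]])[...,::-1])
E
```

```text
(no output)
```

View pics/c5.png

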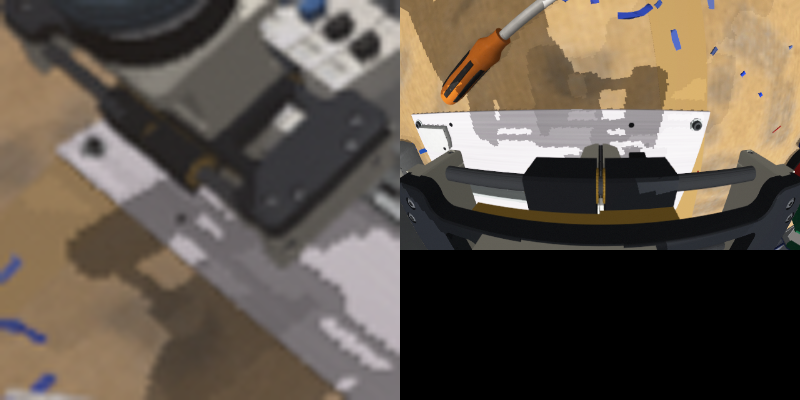

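The gripper hides the tabs in the scene view, and in the wrist view the screwdriver and terminal have not moved. I press on until the stop shows in the force.

Emit:
{"op": "send_rows", "data": {"series": [[0,0,0,-0.1,0,0.02,0],[0,0,0,-0.1,0,0.02,0],[0,0,0,-0.1,0,0.02,0],[0,0,0,0,0,0,0],[0,0,0,0,0,0,0],[0,0,0,0,0,0,0],[0,0,0,0,0,0,0],[0,0,0,0,0,0,0]]}}

```text
t: 16.45
position: [0.5095, 0.0644, 0.0126]
tcp_rot: [-3.14, 0.25, 2.924]
ft_force: [-15.6, 4.2, 10.2]
width: 0.006
grasp_force: 7.8
```

Emit:
{"op": "send_rows", "data": {"series": [[0,0,0,1.16,0,-0.3,0],[0,0,0,1.16,0,-0.3,0],[0,0,0,0,1.8,0,0],[0,0,0,0,1.8,0,0],[0,0,0,0,0,0,0],[0,0,0,-0.4,0,0.1,0],[0,0,0,-0.4,0,0.1,0],[0,0,0,0,0,0,0]]}}

```text
t: 17.25
position: [0.5091, 0.1012, 0.0149]
tcp_rot: [3.141, 0.263, 2.922]
ft_force: [0.2, -0.7, -0.0]
width: 0.008
grasp_force: 0.0
```

Emit:
{"op": "send_rows", "data": {"series": [[0,0,0,-0.15,0,0.04,0],[0,0,0,-0.15,0,0.04,0],[0,0,0,-0.15,0,0.04,0],[0,0,0,-0.15,0,0.04,0],[0,0,0,-0.1,0,0.03,0],[0,0,0,0,0,0,0],[0,0,0,0,0,0,0],[0,0,0,0,0,0,0]]}}

```text
t: 18.05
position: [0.5148, 0.1002, 0.0144]
tcp_rot: [-3.141, 0.261, 2.923]
ft_force: [-3.3, -2.6, 1.9]
width: 0.005
grasp_force: 1.7
```

Emit:
{"op": "send_rows", "data": {"series": [[0,0,0,-0.1,0,0.02,0],[0,0,0,-0.1,0,0.02,0],[0,0,0,-0.1,0,0.02,0],[0,0,0,0,0,0,0],[0,0,0,0,0,0,0],[0,0,0,0,0,0,0],[0,0,0,0,0,0,0],[0,0,0,0,0,0,0]]}}

```text
t: 18.85
position: [0.517, 0.0997, 0.0143]
tcp_rot: [-3.141, 0.259, 2.923]
ft_force: [-5.7, -1.8, 2.4]
width: 0.003
grasp_force: 3.1
```

Emit:
{"op": "send_rows", "data": {"series": [[0,0,0,-0.1,0,0.02,0],[0,0,0,-0.1,0,0.02,0],[0,0,0,-0.1,0,0.02,0],[0,0,0,0,0,0,0],[0,0,0,0,0,0,0],[0,0,0,0,0,0,0],[0,0,0,0,0,0,0],[0,0,0,0,0,0,0]]}}

```text
t: 19.65
position: [0.5173, 0.0995, 0.014]
tcp_rot: [-3.14, 0.255, 2.923]
ft_force: [-15.6, 1.9, 9.9]
width: 0.007
grasp_force: 7.4
```

The stop is reached at 15.6 N. I retreat and look.

Emit:
{"op": "send_rows", "data": {"series": [[0,0,0,1.2,0,-0.3,0],[0,0,0,1.2,0,-0.3,0],[0,0,0,0,0,-4,0],[0,0,0,0,0,-4,0],[0,0,0,0,3,-3,0],[0,0,0,0,4,-1,0],[0,0,0,0,4,-1,0],[0,0,0,0,4,0,0]]}}

```text
t: 20.45
position: [0.4983, 0.2606, 0.143]
tcp_rot: [3.138, 0.267, 2.922]
ft_force: [1.1, 1.2, 0.2]
width: 0.005
grasp_force: 0.0
```

```bash
python3 - <<'E'
from h import *
from bench import ctrl
s=ctrl.snapshot("scene"); P=cloud(s);hsv=cv2.cvtColor(s["img"],cv2.COLOR_RGB2HSV)
Q=toplate(P,np.array([.5524,-.0174]),-.2158).reshape(-1,3);v=hsv[...,2].ravel()
for nm,c in (("end",.0615),("mid",.0795),("wide",.106)):
    k=(Q[:,0]>-.075)&(Q[:,0]<-.046)&(Q[:,2]>.010)&(Q[:,2]<.03)&(v<70)&(abs(Q[:,1]-c)<.009)
    d=Q[k]; print(nm,len(d),np.round(np.percentile(d[:,0],[3,25,50]),4) if len(d) else 0)
w=Q[(Q[:,2]>.06)&(Q[:,2]<.085)&(abs(Q[:,0])<.047)&(abs(Q[:,1])<.15)]; print(np.percentile(w[:,1],[1,99]))
cv2.imwrite("pics/s6.png",cv2.resize(s["img"][130:220,250:370],(800,600),interpolation=cv2.INTER_CUBIC)[...,::-1])
E
```

```text
end 17 [-0.053  -0.0518 -0.0509]
mid 14 [-0.0534 -0.0523 -0.0507]
wide 18 [-0.0526 -0.0516 -0.0509]
[0.05221514 0.12376406]
```

View pics/s6.png

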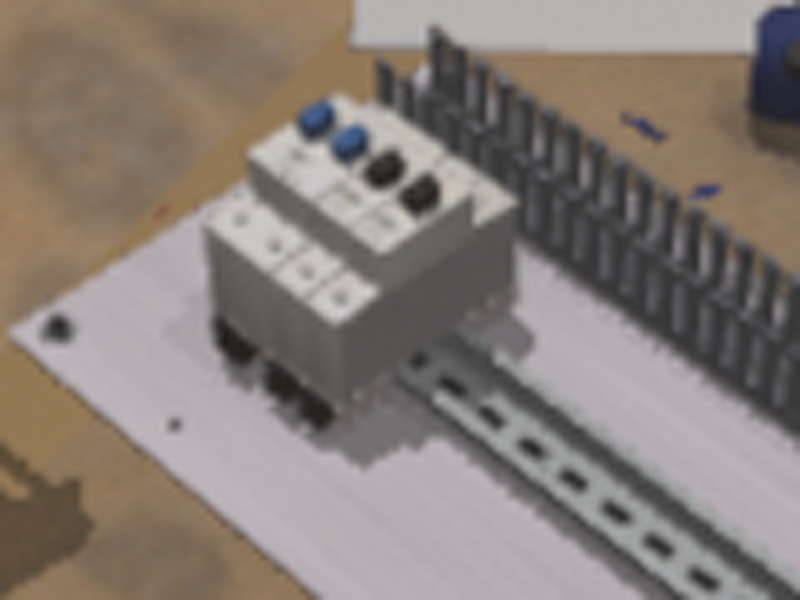

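The row is closed from y = 52 to 124 mm in the plate frame. All three tabs, at (235,340), (280,380) and (315,405), stand at x ≈ -53 mm, which is fully in. I hand the job in.

```bash
python3 -c "
from bench import ctrl
print(ctrl.finish_job())"
```

```text
the job is handed in; nothing more can be done
None
```

The three breakers stand in a closed row tight against the end bracket, all three foot clips are pressed fully in, and the job was handed in at about 20.5 s.

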